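# Turn a back-to-front amplifier module round in its case

## Robot

A 6-joint arm with a two-finger parallel gripper is mounted at the origin on the work surface. World frame = base frame: x ahead of the robot, y to its left, z up, the work surface at z = 0. Lengths are in m, angles in rad, forces in N, time in s.
With the tool pointing down it reaches from about 0.325 to 0.775 m from the base axis. Payload 5.5 kg.
Tool frame: the origin (TCP) lies between the finger pads; the fingertips stand 14 mm ahead of it and the grasp point (between the pads) lies 5 mm behind it; z points along the fingers, y is the direction in which the jaws open and shut (so a half turn about z gives the same grasp; the last joint's range is limited). The gripper opens to 85 mm and grips with 20 to 120 N. Pads are 22 mm wide; open, the fingers measure 114 mm over their backs; the gripper's body (76 mm by 85 mm) begins 54 mm behind the grasp point. The pads swing forward as they close: fully open they stand 13 mm farther back than shut.
Start: joints at [-1.315, 0.091, 1.231, -0, 1.82, -0.057], TCP at [0.185, -0.571, 0.245] pointing down, gripper open.
Joint ranges: [-2.87, 2.87], [-0.86, 2.18], [0.17, 2.46], [-1.51, 4.65], [0.06, 2.69], [-2.65, 2.65]. Speed limits (rad/s): [2.57, 2.57, 3.01, 3.14, 3.14, 3.14].

## Interface

Orientations are given as a 3x3 rotation matrix whose columns are the frame's x, y, z axes.
In Python, from rig import * gives the robot as it stands. Calls block until the motion is done:
- move_pose(position, orientation): joint-space move of the TCP to a pose.
- move_l(position, velocity=0.15, rot=None): straight line of the TCP; rot=None keeps the orientation; velocity is the mean speed in m/s.
- move_j(angles): joint-space move.
- gripper_open() and close(f_grip=None): open the fingers fully, or close them until they stop; f_grip is the grip in N (None keeps the last).
- sleep(seconds).
- inverse_kinematics(position, orientation): joint angles nearest the present ones, or None.
- read_state(): the state.
- capture(name): name is "side" or "top"; returns a dict with "img" (384x512x3 uint8, red, green, blue), "intrinsics" (3x3 intrinsics, pixels), "k1" (the pictures are not rectified: a ray, as slopes to the right and down, at radius r is drawn at 1 + k1 r^2 times it, then the intrinsics apply), "R" (3x3) and "t" (3): a world point X has camera coordinates R X + t. Camera axes: x right, y down, z forward; pixel columns grow to the right and rows downward; lengths in m; the calibration is good to about 2 mm. A picture is of the moment at which its call begins. There is no depth.
A pose or a line that the arm cannot do raises PlanningError and nothing moves.
- hand_in(): hands the job in, once; it reports no verdict.
The state is a dict: "clock": time; "joint_positions": joint angles; "qd": joint speeds; "tau": joint torques, N m; "tool_pos": TCP position; "tool_rot": TCP orientation; "force": force on the tool from outside, world axes, zero at the start; "torque": the same for the moment, N m; "finger_gap": opening from 0.0 (shut) to 1.0 (fully open).
Only numpy, scipy, OpenCV 4.12 (cv2) and the standard library are available. Lean on these libraries where they do the work, as an engineer would, in place of code of your own. Each camera call takes 0.05 s, during which the arm holds its last target. There are 200 camera calls.

## Task

The amplifier module sits back to front in its aluminium case, with its blank end at the open mouth. Press the plunger at the back of the case past its soft first stop all the way to its firm end stop and let it spring back, draw the module right out, turn it end for end (still right way up) and slide it back in until it is fully home, so that the end with the sockets is flush at the mouth. Leave the heat sink, the knob, the two valves and the screwdriver where they stand.

Things in the scene. Friction and masses are not known exactly. Their poses are not given: they have to be found in the camera images.
- case: Aluminium sleeve on a foot plate (10 mm thick, 96 x 86 mm), fixed to the bench. Sleeve 96 mm long (x), 53.6 mm wide (y) outside, top 51.6 mm above the bench. Origin: centre of its underside, on the bench; x points from the open mouth (x = -48 mm) to the closed back wall (x = +48 mm), z up.
- case_mouth (a point): Centre of the open mouth of the case, 31 mm above the bench, in the plane of the mouth; axes as the case. The tunnel inside is 47.6 mm wide and 33.6 mm high, its floor 14 mm above the bench; sharp edges, no lead-in. Nothing of the case reaches out in front of the mouth.
- plunger_face (a point): Centre of the outer face of the plunger's round push plate (28 mm diameter, 6 mm thick) behind the back of the case, 31 mm above the bench; axes as the case. At rest at case x = +96 mm. It is pushed along case -x, 40 mm in all, and springs back by itself when let go.
- plunger (a joint): First stage of the plunger: 0 at rest, 0.008 m at the soft first stop; takes 1.2 to 2.4 N.
- ejector (a joint): Second stage: travel of the ejector pad in the case, 0 at rest, 0.032 m at the firm end stop; takes 5.4 to about 13 N and pushes the module out ahead of it. At rest the pad's face (case x = +35 mm) is also the stop that the module meets when pushed home; it then stands 1 mm proud of the mouth.
- module_centre (a point): Centre of the module, a loose grey metal box 84 mm long (x), 46 mm wide (y), 32 mm high (z), 0.27 to 0.46 kg. x points to its socket end, z up; five dark vent slits in the lid lie nearer the socket end. It starts back to front in the case (its x along case x), the blank end about flush with the mouth; a full press of the plunger brings about 33 mm out.
- module_front (a point): Centre of the module's socket end, 42 mm from the centre along the module's x: a rim 3 mm wide round a panel recessed 4 mm, with a round socket and a small black knob within the recess. Finally it lies at the mouth of the case.
- module_blank (a point): Centre of the module's flat blank end, 42 mm from the centre along the module's -x.
- heatsink: Bystander: loose finned aluminium heat sink, 40 x 30 mm, 26 mm high, to one side of the case. Origin at the centre of its underside.
- knob: Bystander: loose aluminium knob, 28 mm diameter, 18 mm high, to the other side of the case. Origin at the centre of its underside.
- tube_a: Bystander: standing glass valve, 42 mm diameter, 100 mm high, beyond the case. Origin at the centre of its underside.
- tube_b: Bystander: standing glass valve, 34 mm diameter, 80 mm high, beyond the case. Origin at the centre of its underside.
- screwdriver: Bystander: screwdriver lying on the bench to the left. Origin below its middle.

How it is judged:
On the way, in this order (a step that is already met when the one before it is completed fails the run):
1. the plunger is pressed past its first stop to its end stop (value of joint ejector above 0.029 m and value of joint plunger above 0.006 m), for 0.05 s.
2. the plunger is let go and has sprung back (value of joint each of ejector, plunger below 0.003 m), for 0.1 s.
3. the module is right out of the case (x of module_front in the frame of case below -0.049 m), for 0.1 s.
At the end, for the whole second after the job is handed in: The module is back in the case the other way round and right way up (within 0.08 rad), socket end at the mouth, at most 4.5 mm proud and at most 3 mm sunk, at rest, with the plunger sprung back (all of step 2 and x of module_front in the frame of case between -0.0525 and -0.045 m and x of module_blank in the frame of case above 0.03 m and distance between module_front and case_mouth below 0.006 m and angle between module_centre's own z axis and vertical below 0.08 rad and linear speed of module below 0.01 m/s); the robot touches nothing.
It fails at once if the heatsink is moved more than 25 mm (distance of heatsink from where it was at the start of the episode above 0.025 m).
It fails at once if the knob is moved more than 25 mm (distance of knob from where it was at the start of the episode above 0.025 m).
It fails at once if the tube_a is moved more than 25 mm (distance of tube_a from where it was at the start of the episode above 0.025 m).
It fails at once if the tube_b is moved more than 25 mm (distance of tube_b from where it was at the start of the episode above 0.025 m).
It fails at once if the screwdriver is moved more than 25 mm (distance of screwdriver from where it was at the start of the episode above 0.025 m).
It also fails if it takes over 70 s, if anything falls off the work surface, if the arm or the gripper's body presses on something with over 40 N, if the wrist force passes 120 N, or if a joint passes its speed limit or range.

## Working session

There is one attempt and no reset: what is moved stays moved. The work goes in short steps, each a Python script; the robot and the scene stay as the last script left them, time stands still between calls to the robot, and variables do not carry over. Pictures are saved under pics/ and viewed, about 8 in all and at most 12, crops included, and the job is handed in when it is done.

```bash
mkdir -p pics; ls
python3 - <<'E'
from rig import *
import cv2
for n in("top","side"):
    c=capture(n); cv2.imwrite(f"pics/{n}0.png",c["img"][:,:,::-1])
    print(n,c["intrinsics"].tolist(),c["k1"],c["R"].round(4).tolist(),c["t"].round(4).tolist(), (-c["R"].T@c["t"]).round(3))
print(read_state())
E
```

```text
pics
top [[490.9602622996366, 0.0, 253.47370529578524], [0.0, 490.9602622996366, 196.67307207518786], [0.0, 0.0, 1.0]] -0.0778178342704077 [[-0.0207, -0.9995, -0.022], [-0.9935, 0.0231, -0.1115], [0.1119, 0.0196, -0.9935]] [0.1171, 0.5928, 1.342] [0.441 0.077 1.402]
side [[372.83958947815995, 0.0, 239.52778160185184], [0.0, 372.83958947815995, 191.74139884153942], [0.0, 0.0, 1.0]] -0.10088315531736673 [[0.9548, -0.2969, 0.0153], [-0.1439, -0.5068, -0.85], [0.2601, 0.8094, -0.5266]] [-0.5734, 0.1651, 0.714] [ 0.386 -0.664  0.525]
{'clock': 0.1, 'joint_positions': array([-1.31469169e+00,  9.18015225e-02,  1.23181508e+00, -1.13497495e-07,
        1.81979007e+00, -5.66802127e-02]), 'qd': array([ 0.00102029, -0.00106467, -0.00395071, -0.00161042,  0.00178204,
        0.001664  ]), 'tau': array([ 3.45729561e-03, -4.60215676e+01, -4.19218898e+01, -4.60120441e-05,
        1.06532776e-02,  4.74710703e-06]), 'tool_pos': array([ 0.18457511, -0.57065523,  0.24422515]), 'tool_rot': array([[ 9.51480368e-01,  3.07709113e-01, -4.59622602e-04],
       [ 3.07709439e-01, -9.51478755e-01,  1.75482320e-03],
       [ 1.02653949e-04, -1.81111004e-03, -9.99998355e-01]]), 'force': array([ 0.63839001, -0.30844452,  0.41385657]), 'torque': array([ 0.0213519 ,  0.01834808, -0.00633439]), 'finger_gap': 0.997634797633861}
```

View pics/top0.png

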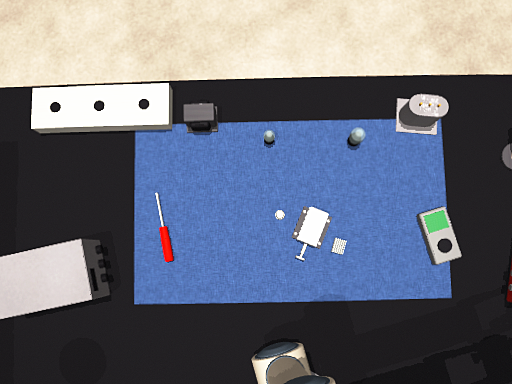

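View pics/side0.png

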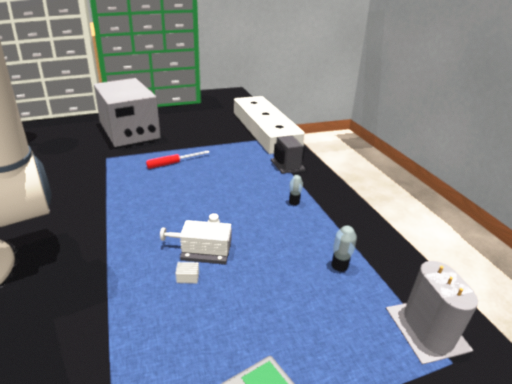

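```bash
cat > h.py <<'E'
from rig import *
import numpy as np, cv2
def cam(n):
    c=capture(n); return c
def proj(c,P):
    X=np.atleast_2d(P)@c["R"].T+c["t"]; s=X[:,:2]/X[:,2:]; s=s*(1+c["k1"]*(s**2).sum(1,keepdims=True))
    K=c["intrinsics"]; return s*[K[0,0],K[1,1]]+[K[0,2],K[1,2]]
def unproj(c,uv,z):
    d=cv2.undistortPoints(np.array(uv,float).reshape(-1,1,2),c["intrinsics"],np.array([c["k1"],0,0,0.]))[:,0]
    r=np.c_[d,np.ones(len(d))]@c["R"]; o=-c["R"].T@c["t"]
    return o+r*((z-o[2])/r[:,2])[:,None]
def crop(c,u,v,w,h,k,name):
    im=c["img"][v:v+h,u:u+w,::-1]; im=cv2.resize(im,None,fx=k,fy=k,interpolation=cv2.INTER_CUBIC); cv2.imwrite(f"pics/{name}.png",im)
E
python3 - <<'E'
from h import *
a=cam("top");b=cam("side")
im=[cv2.resize(c["img"][v:v+75,u:u+100,::-1],None,fx=8,fy=8,interpolation=cv2.INTER_CUBIC)[:, :] for c,u,v in((a,265,195),(b,150,205))]
cv2.imwrite("pics/c1.png",np.vstack([cv2.resize(i,(640,480))[0:480] for i in im])[:, :][:960]) if 0 else None
cv2.imwrite("pics/t1.png",im[0]);cv2.imwrite("pics/s1.png",im[1])
print(unproj(a,[(312,227),(299,259),(280,215),(339,246)],0.0).round(3))
E
```

```text
[[ 0.508 -0.06   0.   ]
 [ 0.418 -0.021  0.   ]
 [ 0.545  0.03   0.   ]
 [ 0.453 -0.135  0.   ]]
```

View pics/t1.png

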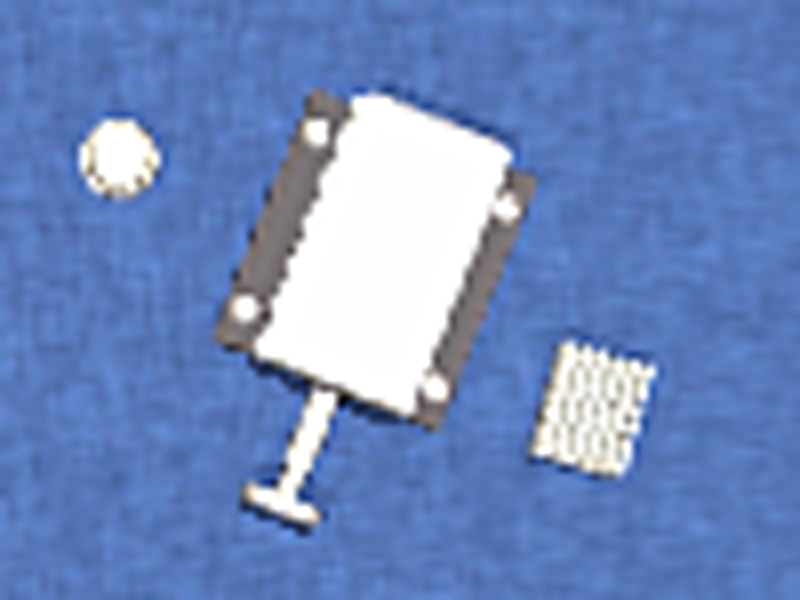

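View pics/s1.png

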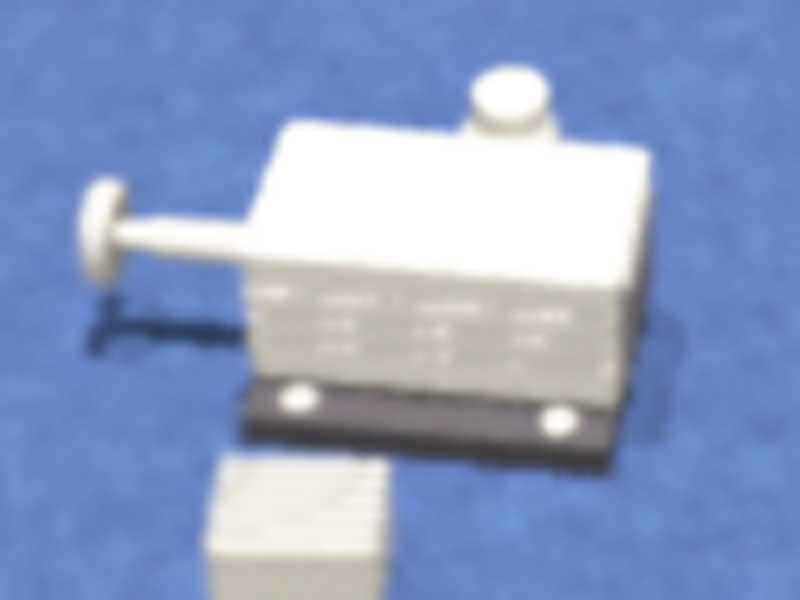

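```bash
cat > fit.py <<'E'
from h import *
from scipy.optimize import least_squares
a=cam("top");b=cam("side")
f=lambda p,o:(np.array(p)+.5)/8-.5+o
h=.0268; zt=.0516
# case coords: mouth x=-48; looking from mouth to back, y is left => world right side of robot view
Pa=[[-48,26.8,51.6],[-48,-26.8,51.6],[48,-26.8,51.6],[48,26.8,51.6],[-48,43,10],[-48,-43,10],[48,-43,10],[48,43,10]]
ua=f([(513,150),(350,95),(255,352),(415,415),(535,178),(315,92),(220,340),(432,428)],[265,195])
Pb=[[48,-26.8,51.6],[-48,-26.8,51.6],[-48,26.8,51.6],[48,26.8,51.6],[48,43,10],[-48,43,10],[48,43,0],[-48,43,0]]
ub=f([(285,120),(652,148),(626,286),(248,262),(245,380),(615,410),(243,437),(608,470)],[150,205])
Pa,Pb=np.array(Pa)/1e3,np.array(Pb)/1e3
def W(q,P):
    c,s=np.cos(q[2]),np.sin(q[2]); return P@np.array([[c,s,0],[-s,c,0],[0,0,1]])+[q[0],q[1],0]
def fit(m):
    def r(q):
        o=[]
        if m&1:o.append((proj(a,W(q,Pa))-ua).ravel()/1)
        if m&2:o.append((proj(b,W(q,Pb))-ub).ravel()*.7)
        return np.concatenate(o)
    s=least_squares(r,[.51,-.06,np.pi-.35],loss='soft_l1'); print(m,s.x,np.degrees(s.x[2]),s.fun.round(1).tolist()); return s.x
if __name__=="__main__":
    for m in(1,2,3): q=fit(m)
    print(W(q,np.array([[.096,0,.031],[-.048,0,.031]])))
    print("heat,knob",unproj(a,f([(593,408),(120,158)],[265,195]),.022))
    for c,u in((a,(357,135)),(a,(269,138))): print(unproj(c,[u],.09))
E
python3 fit.py
```

```text
1 [ 0.50804429 -0.05752643  2.74110867] 157.05395782375604 [-0.6, 0.2, 1.7, -0.0, 0.9, 0.3, -0.8, -0.4, 0.1, -0.0, -0.6, -0.4, -1.0, 0.0, 0.9, 0.3]
2 [ 0.50898085 -0.05679991  2.73877439] 156.92021360652873 [0.7, -0.1, -0.4, -0.2, -0.4, -1.2, -0.2, -1.7, -0.2, 2.5, -0.1, 2.6, 0.3, 0.1, 0.5, -0.1]
3 [ 0.50838818 -0.05737327  2.74215335] 157.11381392967075 [-0.6, 0.1, 1.6, -0.2, 0.9, 0.2, -0.8, -0.5, 0.1, -0.2, -0.7, -0.5, -1.1, -0.1, 0.9, 0.2, 0.5, 0.1, -0.6, -0.1, -0.5, -1.1, -0.3, -1.5, -0.3, 2.7, -0.2, 2.7, 0.1, 0.3, 0.4, 0.1]
[[ 0.41994538 -0.0200387   0.031     ]
 [ 0.55260958 -0.07604056  0.031     ]]
heat,knob [[ 0.45357902 -0.13109051  0.022     ]
 [ 0.54495852  0.03187904  0.022     ]]
[[ 0.75167651 -0.18300019  0.09      ]]
[[0.74897967 0.05725629 0.09      ]]
```

```bash
cat >> h.py <<'E'
C=np.array([.50838818,-.05737327]); Y=2.74215335
ex=np.array([np.cos(Y),np.sin(Y)]); ey=np.array([-ex[1],ex[0]])
def P(x,y,z): # case frame (m) -> world
    return np.r_[C+x*ex+y*ey,z]
def Rt(yaw): 
    c,s=np.cos(yaw),np.sin(yaw); return np.array([[c,s,0],[s,-c,0],[0,0,-1.]])
def F(): # force in case frame
    s=read_state(); f=s["force"]; return np.r_[f[:2]@ex,f[:2]@ey,f[2]]
def T(): # tcp in case frame
    p=read_state()["tool_pos"]; d=p[:2]-C; return np.r_[d@ex,d@ey,p[2]]
E
python3 - <<'E'
from h import *
close(40)
move_pose(P(.145,0,.16),Rt(Y)); print(read_state()["joint_positions"].round(2),T().round(4))
move_l(P(.145,0,.033),.2); f0=F(); print("f0",f0.round(2),T().round(4))
move_l(P(.109,0,.033),.1)
x=.109
for i in range(30):
    x-=.002 if i not in(4,5,6,7) else .005
    move_l(P(x,0,.033),.06); f=F()-f0; print(round(x*1e3),(T()[:1]*1e3).round(1),f.round(1))
    if f[0]>20: break
sleep(.15)
c=cam("top"); crop(c,265,195,100,75,6,"t2"); print(read_state()["clock"])
E
```

```text
[-0.09 -0.55  1.92 -0.    1.76 -1.26] [0.1446 0.0004 0.1602]
f0 [-0.25 -0.46 -0.48] [ 0.1443 -0.      0.0341]
107 [107.2] [ 0.3  0.7 -0.4]
105 [105.2] [1.3 0.2 1.3]
103 [103.1] [ 1.9 -0.3  0.9]
101 [101.] [1.6 0.5 0.7]
96 [96.4] [5.8 0.9 3.7]
91 [91.5] [6.  1.2 3.8]
86 [86.7] [7.1 0.7 4.3]
81 [81.8] [6.9 1.6 4.4]
79 [80.2] [8.3 2.  5.1]
77 [78.2] [9.2 0.8 6.3]
75 [76.3] [10.1  1.6  4.8]
73 [74.3] [9.7 2.2 5.8]
71 [72.4] [9.7 2.  6.6]
69 [70.4] [11.1  0.9  6.5]
67 [68.5] [10.4  1.7  6. ]
65 [66.6] [10.9  1.1  7.2]
63 [66.3] [19.5  1.2 11.7]
61 [66.1] [29.5  1.5 17.3]
9.2333
```

Run:
```python
from h import *
move_l(P(.15,0,.033),.15); move_l(P(.15,0,.17),.3)
gripper_open()
c=cam("top"); 
cs=cam("side")
i1=cv2.resize(c["img"][195:270,265:365,::-1],(600,450),interpolation=cv2.INTER_CUBIC)
i2=cv2.resize(cs["img"][205:280,150:250,::-1],(600,450),interpolation=cv2.INTER_CUBIC)
cv2.imwrite("pics/m2.png",cv2.resize(np.hstack([i1,i2]),(800,300)))
# pregrasp above the mouth
move_l(P(-.069,0,.17),.35)
print(T().round(4),read_state()["clock"],read_state()["joint_positions"].round(2))
crop(cam("side"),130,140,140,105,5,"s3")
```

```text
[-0.0684 -0.      0.1695] 12.2417 [-0.2   0.03  1.43  0.    1.69 -1.38]
```

View pics/m2.png

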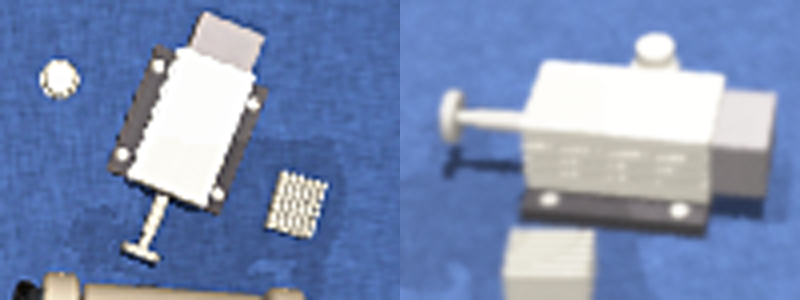

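View pics/s3.png

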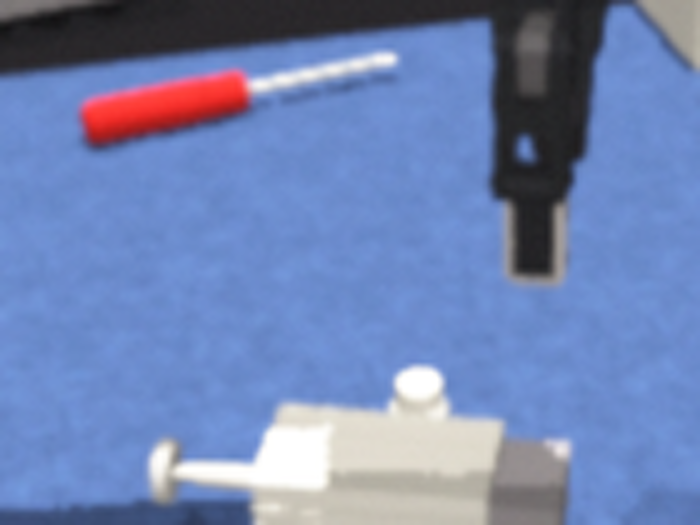

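Run:
```python
from h import *
move_l(P(-.0695,0,.024),.25); sleep(.2); f0=F(); t0=read_state()["torque"]
close(80); sleep(.2); s=read_state(); print("gap",s["finger_gap"],"F",(F()-f0).round(1),"tq",(s["torque"]-t0).round(2),T().round(4))
# find lateral free play
for y in (0,.001,.002,.003,.002,.001,0,-.001,-.002,-.003,0):
    move_l(P(-.0695,y,.024),.03); s=read_state(); print(y,(T()*1e3).round(2),(F()-f0).round(1),(s["torque"]-t0).round(2))
for z in (.024,.025,.026,.027,.026,.024,.023,.022):
    move_l(P(-.0695,0,z),.03); print(z,(T()*1e3).round(2),(F()-f0).round(1))
print(read_state()["clock"])
```

```text
gap 0.5293972223212158 F [0.1 5.4 6.5] tq [-0.8   0.47  0.23] [-0.0701  0.0008  0.0248]
0 [-70.07   0.8   24.82] [-0.1  5.9  6.1] [-0.77  0.44  0.16]
0.001 [-70.06   0.84  24.83] [-0.3  1.1  5.5] [-0.36  0.29  0.07]
0.002 [-70.05   0.88  24.83] [-0.8 -2.6  5.8] [ 0.27 -0.03 -0.05]
0.003 [-70.1    1.01  24.88] [-1.4 -5.7  4.5] [ 0.58 -0.26 -0.3 ]
0.002 [-70.08   0.95  24.86] [-0.  -2.5  6. ] [ 0.17 -0.02 -0.08]
0.001 [-70.04   0.87  24.81] [0.1 0.6 6.7] [-0.29  0.23  0.01]
0 [-70.06   0.78  24.8 ] [-0.2  3.5  6.6] [-0.63  0.48  0.12]
-0.001 [-70.06   0.72  24.81] [0.9 7.5 7.2] [-0.96  0.62  0.3 ]
-0.002 [-70.07   0.69  24.82] [ 0.2 11.4  7.8] [-1.33  0.88  0.28]
-0.003 [-70.07   0.63  24.84] [ 1.8 15.2  9.1] [-1.7   1.05  0.43]
0 [-70.01   0.89  24.78] [-0.4  4.4  7.1] [-0.61  0.49  0.12]
0.024 [-70.     0.88  24.79] [0.3 5.3 6.9]
0.025 [-69.74   0.72  24.9 ] [-1.7  5.8  2. ]
0.026 [-69.18   0.74  24.87] [-1.6  4.2 -0.4]
0.027 [-68.77   0.76  25.29] [-2.3  5.1 -2.9]
0.026 [-68.82   0.74  24.82] [-0.8  5.2 -1.2]
0.024 [-68.93   0.75  24.71] [3.8 6.8 7.2]
0.023 [-68.95   0.74  24.63] [ 6.1  7.5 11.9]
0.022 [-68.99   0.74  24.56] [ 8.2  7.5 16.5]
18.625
```

Run:
```python
from h import *
f0=np.zeros(3)
def go(x,y,v=.04):
    move_l(P(x,y,.0255),v); s=read_state(); print(x,y,(T()*1e3).round(2),F().round(1),s["torque"].round(2),"yaw",np.degrees(np.arctan2(s["tool_rot"][1,0],s["tool_rot"][0,0])-Y).round(2))
go(-.0695,.001);go(-.074,.001);go(-.078,.003);go(-.082,.004)
go(-.086,.001);go(-.090,-.001);go(-.094,-.003); go(-.098,-.003);go(-.100,.001);go(-.104,.001)
print(read_state()["clock"],read_state()["finger_gap"])
```

```text
-0.0695 0.001 [-69.06   0.81  24.8 ] [1.6 0.7 2.4] [-0.23  0.43  0.04] yaw 0.01
-0.074 0.001 [-73.7    0.71  24.84] [ 1.7  1.2 -1.2] [-0.09  0.23  0.03] yaw 0.01
-0.078 0.003 [-77.1    1.15  24.77] [ 4.2 -4.5 -1.3] [ 0.9   0.23 -0.5 ] yaw -0.0
-0.082 0.004 [-80.76   1.27  24.77] [ 4.6 -8.2 -0.1] [ 1.35  0.29 -0.73] yaw -0.0
-0.086 0.001 [-86.02   0.7   24.87] [-0.4 -0.3 -2.9] [ 0.08 -0.09 -0.01] yaw 0.01
-0.09 -0.001 [-89.38   0.35  24.65] [ 4.7  4.6 -2.5] [-0.45  0.75  0.31] yaw -0.01
-0.094 -0.003 [-92.17   0.16  24.38] [ 8.9 11.5  1.7] [-0.9   1.97  0.66] yaw -0.02
-0.098 -0.003 [-9.667e+01  7.000e-02  2.446e+01] [ 6.6 10.9 -0.3] [-0.96  1.55  0.66] yaw -0.02
-0.1 0.001 [-100.37    1.16   25.14] [-0.4  0.3 -4.1] [-0.01 -0.16  0.07] yaw -0.02
-0.104 0.001 [-104.46    0.94   25.52] [ 0.5 -0.3 -3.7] [ 0.04 -0.14 -0.04] yaw 0.0
21.2 0.5264637994593263
```

Run:
```python
from h import *
def go(x,y,z=.0255,v=.04):
    move_l(P(x,y,z),v); s=read_state(); print(x,y,z,(T()*1e3).round(2),F().round(1),s["torque"].round(2))
go(-.108,.001); go(-.108,.0025); go(-.110,.004); go(-.110,.001); go(-.110,-.001); go(-.112,-.003); go(-.112,.001)
go(-.112,.001,.0235);go(-.112,.001,.028); go(-.112,.001,.0295); go(-.112,.001,.026)
move_l(P(-.16,.0008,.026),.15); print((T()*1e3).round(2),F().round(1))
c=cam("side"); crop(c,130,150,160,120,5,"s4")
for z in (.018,.015,.013,.012,.011,.010,.009):
    move_l(P(-.16,.0008,z),.08); f=F(); print(z,(T()*1e3).round(2),f.round(1))
    if f[2]>0: break
print(read_state()["clock"],read_state()["joint_positions"].round(2))
```

```text
-0.108 0.001 0.0255 [-108.25    0.98   25.48] [-0.3 -1.  -4. ] [-0.05 -0.08  0.06]
-0.108 0.0025 0.0255 [-108.12    1.38   25.63] [-1.1 -4.6 -4.8] [ 0.52 -0.68 -0.46]
-0.11 0.004 0.0255 [-108.73    1.58   25.3 ] [ 4.6 -9.3 -3.6] [ 1.43 -0.04 -0.81]
-0.11 0.001 0.0255 [-110.01    1.25   25.44] [ 1.2 -1.8 -3.9] [ 0.11 -0.14 -0.12]
-0.11 -0.001 0.0255 [-1.1011e+02 -5.0000e-02  2.5480e+01] [-0.5  4.1 -4.2] [-0.57  0.16  0.22]
-0.112 -0.003 0.0255 [-110.74   -0.28   24.98] [ 4.8  9.2 -1. ] [-1.07  1.35  0.81]
-0.112 0.001 0.0255 [-112.24    0.79   25.58] [-0.4  0.7 -4.1] [-0.04 -0.11 -0.  ]
-0.112 0.001 0.0235 [-112.71    0.64   24.64] [-0.2  0.6  2.3] [-0.03  0.15  0.01]
-0.112 0.001 0.028 [-111.56    1.01   27.29] [ 0.4  0.2 -4.9] [-0.05 -0.27 -0.01]
-0.112 0.001 0.0295 [-111.58    1.18   28.18] [ -3.    0.8 -12.4] [-0.39 -0.92  0.08]
-0.112 0.001 0.026 [-112.19    0.86   26.78] [ 0.9  0.4 -2.9] [-0.01 -0.17  0.02]
[-159.95    0.77   26.02] [ 0.5  0.4 -3.9]
0.018 [-158.77    0.8    16.72] [-0.1  0.8 -4.3]
0.015 [-159.75    0.79   14.76] [-0.9 -0.3 -3.7]
0.013 [-159.93    0.84   12.85] [ 0.6  0.5 -4.3]
0.012 [-160.23    0.81   12.29] [-0.7 -0.1 -2.2]
0.011 [-160.26    0.76   12.  ] [ 0.7 -0.   3. ]
25.7333 [-0.23  0.34  1.36 -0.    1.44 -1.4 ]
```

View pics/s4.png

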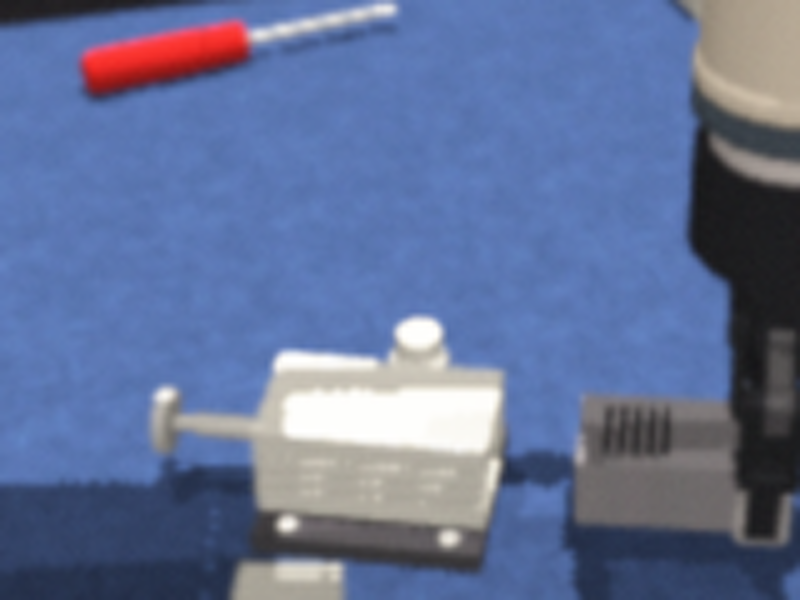

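Run:
```python
from h import *
gripper_open(); sleep(.1); print((T()*1e3).round(2),F().round(1))
move_l(P(-.16,.0008,.06),.2); move_l(P(-.10,.0008,.06),.2); move_l(P(-.10,.0008,.0175),.2); sleep(.15)
print("pre",(T()*1e3).round(2),F().round(1))
c=cam("side"); crop(c,200,180,120,90,6,"s5")
close(115); sleep(.2); s=read_state(); print("grip",(T()*1e3).round(2),F().round(1),s["torque"].round(2),s["finger_gap"])
for z in (.023,.0205,.0195,.0190,.0185,.0180,.0175,.017):
    move_l(P(-.10,.0008,z),.06); s=read_state(); print(z,(T()*1e3).round(2),F().round(1),s["torque"].round(2))
move_l(P(-.10,.0008,.03),.1);sleep(.1)
crop(cam("side"),200,180,120,90,6,"s6")
print(read_state()["clock"],read_state()["joint_positions"].round(2))
```

```text
[-160.02    0.82   10.94] [ 0.9 -0.1  0. ]
pre [-101.18    0.67   19.1 ] [-0.3 -0.7  0.9]
grip [-100.54    0.7    18.58] [0.9 0.2 5.8] [-0.02  0.12 -0.02] 0.5175670895892986
0.023 [-99.41   0.89  22.14] [ 0.1  0.6 -4.4] [0.04 0.1  0.  ]
0.0205 [-99.34   0.94  19.34] [ 0.7 -0.4 -3.6] [0.04 0.09 0.01]
0.0195 [-99.91   0.84  19.3 ] [ 0.6  0.  -3.5] [0.07 0.1  0.07]
0.019 [-99.99   0.8   19.01] [ 0.3  0.9 -4.1] [ 0.05  0.06 -0.02]
0.0185 [-100.11    0.76   18.66] [ 0.1 -0.  -3.2] [0.1  0.04 0.01]
0.018 [-100.13    0.75   18.57] [ 2.3 -0.1  1.3] [0.11 0.31 0.05]
0.0175 [-100.16    0.75   18.6 ] [4.5 0.6 5.4] [ 0.13  0.77 -0.05]
0.017 [-100.16    0.78   18.58] [6.9 1.2 7.7] [0.16 0.9  0.  ]
30.8167 [-0.22  0.18  1.52  0.    1.44 -1.39]
```

View pics/s6.png

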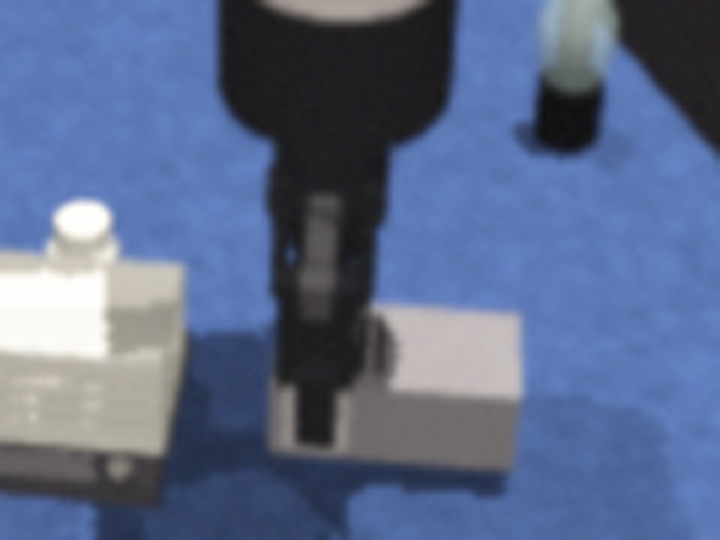

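Run:
```python
from h import *
move_l(P(-.13,.0008,.12),.25)
q=np.array(read_state()["joint_positions"]); q[5]+=np.pi; move_j(q)
R2=Rt(Y-np.pi)
move_l(P(-.130,.0007,.06),.2,rot=R2); move_l(P(-.130,.0007,.0334),.1); sleep(.3)
off=np.array([0,.0007,.0334])-T(); print("off",off*1e3)
cy,cz=.0007+off[1],.0334+off[2]
move_l(P(-.124,cy,cz),.05); sleep(.2); off=np.array([0,.0007,.0334])-T(); cy+=off[1];cz+=off[2]; print("off",off*1e3,F().round(1)); f0=F()
x=-.124
while x<-.100:
    x+=.002; move_l(P(x,cy,cz),.05); f=F()-f0; print(round(x*1e3),(T()*1e3).round(2),f.round(1),read_state()["torque"].round(2))
    if f[0]<-8: print("jam"); break
c=cam("side"); crop(c,150,190,120,90,6,"s7")
print(cy,cz,f0,read_state()["clock"])
```

```text
off [ 1.30407890e+02  7.03031591e-02 -7.97148450e-01]
off [ 1.24044739e+02 -7.65728279e-02  7.46632760e-01] [ 0.1 -0.4 -3.7]
-122 [-121.97    0.66   33.45] [ 0.  -0.4 -0.5] [-0.03 -0.08 -0.01]
-120 [-119.88    0.7    33.32] [0.3 0.1 0.9] [-0.06 -0.16 -0.03]
-118 [-117.9     0.69   33.33] [-0.3  0.  -0.3] [-0.09 -0.06 -0.02]
-116 [-116.37    0.77   33.53] [-2.2  1.3 -1.8] [-0.29 -0.5  -0.13]
-114 [-113.8     1.12   33.43] [-1.7  2.4  0.7] [-0.43 -0.08  0.1 ]
-112 [-111.64    1.09   33.22] [-1.   4.4  1. ] [-0.55  0.14  0.24]
-110 [-109.91    1.07   33.27] [-2.   5.1 -0.9] [-0.76  0.01  0.27]
-108 [-108.08    1.07   33.35] [-2.8  4.6 -0.1] [-0.88 -0.03  0.25]
-106 [-106.12    1.08   33.4 ] [-1.6  5.8  0.5] [-0.88 -0.07  0.24]
-104 [-104.17    1.1    33.44] [-3.1  5.2 -0.5] [-0.91 -0.07  0.3 ]
-102 [-102.16    1.1    33.45] [-1.8  5.9 -0.1] [-0.85 -0.09  0.2 ]
-100 [-100.18    1.06   33.47] [-1.9  5.8  0.2] [-0.78 -0.09  0.22]
0.00069373033113768 0.0333494843097221 [ 0.14745205 -0.44412081 -3.71473405] 38.6833
```

View pics/s7.png

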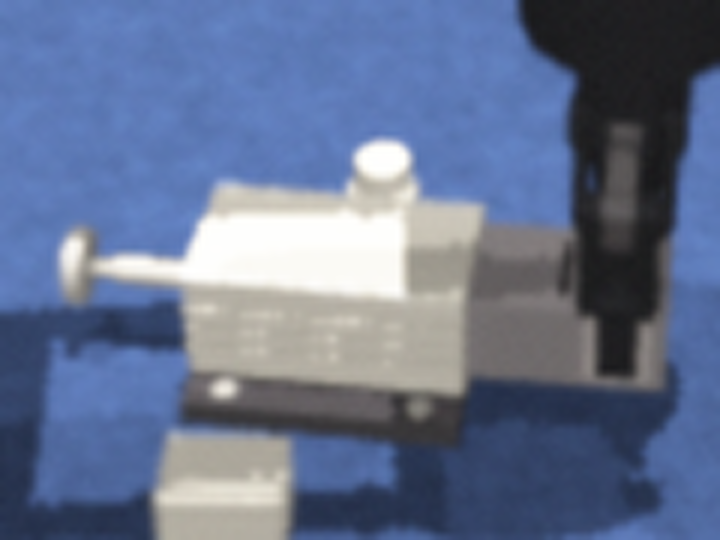

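Run:
```python
from h import *
f0=np.array([.15,-.44,-3.7]); cz=.0333
y=.0015
for x in (-.096,-.090,-.084,-.078,-.073,-.068,-.063):
    y=min(y+.0004,.0022); move_l(P(x,y,cz),.06); f=F()-f0; print(round(x*1e3),(T()*1e3).round(2),f.round(1))
    if f[0]<-14: print("jam"); break
move_l(P(x,y-.0005,cz-.0008),.04); sleep(.1); print((T()*1e3).round(2),F().round(1))
gripper_open(); sleep(.1)
move_l(P(x-.002,.001,.11),.25); move_l(P(-.103,.0007,.11),.25)
crop(cam("side"),150,190,120,90,6,"s8")
close(40); move_l(P(-.103,.0007,.027),.25); sleep(.1)
print((T()*1e3).round(2),F().round(1),read_state()["clock"])
```

```text
-96 [-95.34   1.19  33.04] [-0.6  1.1 -0.6]
-90 [-89.56   1.81  33.21] [-0.5  0.3  0.2]
-84 [-83.78   2.07  33.28] [-0.3  0.3 -0.8]
-78 [-77.84   2.18  33.29] [-0.2  0.1  0.8]
-73 [-72.8    2.19  33.27] [-0.5  0.5  0.2]
-68 [-67.74   2.19  33.27] [-0.1  1.  -0.2]
-63 [-62.74   2.18  33.28] [ 0.4 -0.5  0.1]
[-63.14   1.67  32.64] [ 0.7  0.7 -2.6]
[-104.54    0.4    29.84] [-0.8 -0.1  1.1] 43.5333
```

View pics/s8.png

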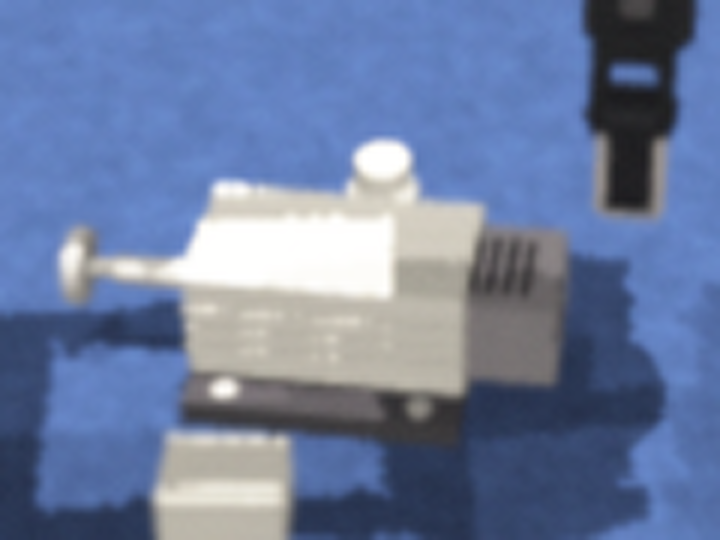

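Run:
```python
from h import *
f0=F(); x=-.092; move_l(P(x,.0015,.027),.08)
for i in range(40):
    x+=.004 if x<-.066 else .001
    move_l(P(x,.0015,.027),.06); f=F()-f0; print(round(x*1e3),(T()*1e3).round(1),f.round(1))
    if f[0]<-13 or x>-.05: break
sleep(.2); print((T()*1e3).round(2),(F()-f0).round(1))
move_l(P(-.10,.0015,.03),.1); move_l(P(-.10,.0015,.2),.3)
a,b=cam("top"),cam("side")
i1=cv2.resize(a["img"][195:270,265:365,::-1],(400,300),interpolation=cv2.INTER_CUBIC)
i2=cv2.resize(b["img"][205:280,150:250,::-1],(400,300),interpolation=cv2.INTER_CUBIC)
cv2.imwrite("pics/m9.png",np.hstack([i1,i2])); print(read_state()["clock"])
```

```text
-88 [-88.6   1.4  27.8] [-0.5 -0.   0.3]
-84 [-84.2   1.5  27.3] [-2.2  0.3  0.6]
-80 [-79.8   1.5  27. ] [-0.7 -0.1  0.9]
-76 [-75.5   1.5  26.7] [-0.6  1.4 -0.1]
-72 [-71.3   1.5  26.6] [ 0.8 -0.1 -0.3]
-68 [-67.3   1.5  26.7] [ 0.8 -0.1 -1.3]
-64 [-63.5   1.5  26.9] [ 1.1  0.7 -1.3]
-63 [-62.9   1.5  26.9] [ 0.4 -0.2 -1.2]
-62 [-62.    1.5  27. ] [-0.3  0.7 -1.4]
-61 [-61.    1.5  27. ] [-0.9 -0.1 -2.5]
-60 [-60.4   1.6  27.1] [-2.7  1.  -2.5]
-59 [-60.2   1.7  27.5] [-6.4  1.  -3.4]
-58 [-60.1   1.8  27.9] [-8.9  0.9 -4.5]
-57 [-60.1   1.9  28.3] [-11.8   1.5  -4.7]
-56 [-60.    1.9  28.7] [-15.2   1.2  -4.7]
[-60.02   1.95  28.72] [-14.5   1.3  -5.1]
49.1833
```

View pics/m9.png

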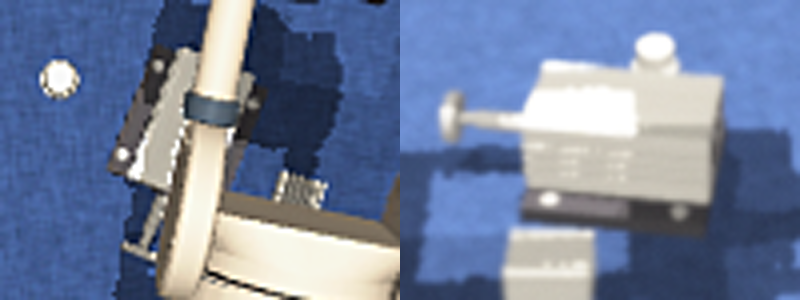

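```bash
python3 -c "
from h import *
sleep(.3); print(read_state()['clock'],F().round(1)); print(hand_in())"
```

```text
49.4833 [-0.5  0.4  0.1]
the job is handed in; nothing more can be done
None
```

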